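Wheel check on a packing-bench roller lane

TASK

Do the wheel check on the roller lane before the first bins are sent down it: run your fingertips lightly along the tops of the black wheels of both rails, from the lead-in plate towards the yellow end stop, so that every wheel is set turning towards the stop. Keep the touch light: the rails are only laid in their frame, so do not lean on them, lift them or unseat them, and leave everything else as it stands, without bumping it.

Things in the scene. Friction and masses are not known exactly. Their poses are not given: they have to be found in the camera images.
- lane: grey roller-lane frame screwed to the bench: two saddle bars and two side bars, 236 mm (its x) by 352 mm (its y), 56 mm high. Origin under its centre on the bench. Its y axis is the lane's running direction; its x axis points across the lane, from rail A to rail B; z is up. The lane is level.
- rail_a: rail A, on the lane's -x side, nearer the robot: a loose, lift-out aluminium channel, 42 mm wide, 334 mm long (y), 46 mm high, 1 kg, seated in the frame's saddles with 1 to 4 mm of play. Its side walls end 76 mm above the bench. It carries five black wheels turning on sprung axles along its x. Origin under its middle, 30 mm above the bench, 75 mm from the lane's centre line; axes as the lane's.
- rail_b: rail B, the same as rail A, on the lane's +x side, 150 mm from rail A and parallel to it.
- rail_a_top (a point): topmost point of the middle wheel of rail A, untouched, 90 mm above the bench and 14 mm above the channel's side walls. The wheels are 48 mm in diameter, 24 mm wide; their tops lie on a level line along the rail's y, at -120 (first wheel), -60, 0, 60 and 120 mm (last). Each axle is sprung: a wheel gives way downwards from 3 N on, at 2 N/mm, up to 8 mm.
- rail_b_top (a point): the same point of rail B, with the same row of wheels.
- end_stop: yellow steel stop across one end of the lane, screwed to the bench: an upright plate 236 mm wide and 6 mm thick, 114 mm high, on a 56 mm deep foot, with round rubber buffers. Origin under its middle, on the bench, 215 mm along the lane's y from the lane's centre and thus 95 mm beyond the nearest wheel tops. It may be at the lane's +y or -y end: goods roll towards it.
- lead_in: bare-steel lead-in plate at the other end of the lane, where goods are put on: 236 mm wide, 71 mm along the lane, top 86 mm above the bench, fixed. Origin under its middle on the bench, 215 mm from the lane's centre.
- wheel_a1 (a joint): turn of the first wheel of rail A (counted from the lane's -y end), rad, 0 at the start; grows as the wheel's top moves towards the lane's +y end, falls as it moves towards the -y end. Turns without end, no spring, almost no drag (0.01 N at the rim); coasts to rest in under a second.
- wheel_a2 (a joint): turn of the second wheel of rail A (counted from the lane's -y end), rad, 0 at the start; grows as the wheel's top moves towards the lane's +y end, falls as it moves towards the -y end. Turns without end, no spring, almost no drag (0.01 N at the rim); coasts to rest in under a second.
- wheel_a3 (a joint): turn of the third wheel of rail A (counted from the lane's -y end), rad, 0 at the start; grows as the wheel's top moves towards the lane's +y end, falls as it moves towards the -y end. Turns without end, no spring, almost no drag (0.01 N at the rim); coasts to rest in under a second.
- wheel_a4 (a joint): turn of the fourth wheel of rail A (counted from the lane's -y end), rad, 0 at the start; grows as the wheel's top moves towards the lane's +y end, falls as it moves towards the -y end. Turns without end, no spring, almost no drag (0.01 N at the rim); coasts to rest in under a second.
- wheel_a5 (a joint): turn of the last wheel of rail A (counted from the lane's -y end), rad, 0 at the start; grows as the wheel's top moves towards the lane's +y end, falls as it moves towards the -y end. Turns without end, no spring, almost no drag (0.01 N at the rim); coasts to rest in under a second.
- wheel_b1 (a joint): turn of the first wheel of rail B (counted from the lane's -y end), rad, 0 at the start; grows as the wheel's top moves towards the lane's +y end, falls as it moves towards the -y end. Turns without end, no spring, almost no drag (0.01 N at the rim); coasts to rest in under a second.
- wheel_b2 (a joint): turn of the second wheel of rail B (counted from the lane's -y end), rad, 0 at the start; grows as the wheel's top moves towards the lane's +y end, falls as it moves towards the -y end. Turns without end, no spring, almost no drag (0.01 N at the rim); coasts to rest in under a second.
- wheel_b3 (a joint): turn of the third wheel of rail B (counted from the lane's -y end), rad, 0 at the start; grows as the wheel's top moves towards the lane's +y end, falls as it moves towards the -y end. Turns without end, no spring, almost no drag (0.01 N at the rim); coasts to rest in under a second.
- wheel_b4 (a joint): turn of the fourth wheel of rail B (counted from the lane's -y end), rad, 0 at the start; grows as the wheel's top moves towards the lane's +y end, falls as it moves towards the -y end. Turns without end, no spring, almost no drag (0.01 N at the rim); coasts to rest in under a second.
- wheel_b5 (a joint): turn of the last wheel of rail B (counted from the lane's -y end), rad, 0 at the start; grows as the wheel's top moves towards the lane's +y end, falls as it moves towards the -y end. Turns without end, no spring, almost no drag (0.01 N at the rim); coasts to rest in under a second.
- red_bin: bystander, loose: red open-front picking bin, 170 x 110 x 80 mm high; origin under its centre
- small_carton: bystander, loose: small brown carton, 56 x 80 x 40 mm high, on the bench between the two rails; origin under its centre
- tape_roll: bystander, loose: roll of brown tape lying flat, 70 mm diameter, 36 mm high, on the bench between the two rails; origin under its centre
- scanner: bystander, loose: grey and black hand scanner lying on the bench, 170 x 62 x 30 mm high; origin on the bench near its middle
- mug: bystander, loose: white mug, 80 mm diameter, 92 mm high; origin under its centre
- marker: bystander, loose: blue marker pen with black cap lying on the bench, 135 x 16 mm; origin on the bench near its middle
- parcel: bystander, loose: brown parcel, 150 x 110 x 70 mm high; origin under its centre

How it is judged (in metres and radians):
At the end, for the whole second after the job is handed in: Each of the ten wheels stands turned at least 0.35 rad (20 degrees) towards the end stop from where it began, the two rails lie still and level in their saddles (within 4 mm in height and 0.03 rad), and no bystander has moved 12 mm (((y of end_stop in the frame of lane above 0 m and value of joint each of wheel_a1, wheel_a2, wheel_a3, wheel_a4, wheel_a5, wheel_b1, wheel_b2, wheel_b3, wheel_b4, wheel_b5 above 0.35 rad) or (y of end_stop in the frame of lane below 0 m and value of joint each of wheel_a1, wheel_a2, wheel_a3, wheel_a4, wheel_a5, wheel_b1, wheel_b2, wheel_b3, wheel_b4, wheel_b5 below -0.35 rad)) and height (world z) of each of rail_a, rail_b below 0.034 m and angle between each of rail_a, rail_b's own z axis and vertical below 0.03 rad and linear speed of each of rail_a, rail_b below 0.02 m/s and distance of each of red_bin, small_carton, tape_roll, scanner, mug, marker, parcel from where it was at the start of the episode below 0.012 m); the robot touches nothing.
It fails at once if a rail is lifted or knocked out of its saddles (raised 8 mm, tipped 0.05 rad or shifted 15 mm) (height (world z) of any of rail_a, rail_b above 0.038 m or angle between any of rail_a, rail_b's own z axis and vertical above 0.05 rad or distance of any of rail_a, rail_b from where it was at the start of the episode above 0.015 m).
It fails at once if a rail is leaned on: more than 30 N (contact force between any of the arm, the fingers and rail_a above 30 N or contact force between any of the arm, the fingers and rail_b above 30 N).
It fails at once if the frame, end stop or lead-in plate is struck: more than 15 N (contact force between the fingers and lane above 15 N or contact force between the fingers and end_stop above 15 N or contact force between the fingers and lead_in above 15 N).
It fails at once if a wheel is turned the wrong way, 0.5 rad or more away from the end stop ((y of end_stop in the frame of lane above 0 m and value of joint any of wheel_a1, wheel_a2, wheel_a3, wheel_a4, wheel_a5, wheel_b1, wheel_b2, wheel_b3, wheel_b4, wheel_b5 below -0.5 rad) or (y of end_stop in the frame of lane below 0 m and value of joint any of wheel_a1, wheel_a2, wheel_a3, wheel_a4, wheel_a5, wheel_b1, wheel_b2, wheel_b3, wheel_b4, wheel_b5 above 0.5 rad)).
It fails at once if a bystander is moved 12 mm (distance of any of red_bin, small_carton, tape_roll, scanner, mug, marker, parcel from where it was at the start of the episode above 0.012 m).
It also fails if it takes over 51 s, if anything falls off the work surface, if the arm or the gripper's body presses on something with over 40 N, if the wrist force passes 120 N, or if a joint passes its speed limit or range.

ROBOT

A 7-joint arm with a two-finger parallel gripper is mounted at the origin on the work surface. World frame = base frame: x ahead of the robot, y to its left, z up, the work surface at z = 0. Lengths are in mm, angles in rad, forces in N, time in s.
With the tool pointing down it reaches from about 400 to 925 mm from the base axis. Payload 5.6 kg.
Tool frame: the origin (TCP) lies at the centre of the arm's flange, where the gripper is bolted on; the fingertips stand 173 mm ahead of it and the grasp point (between the pads) lies 155 mm ahead of it (env.tcp_to_grasp is the distance from the TCP to the grasp point, in mm); y points along the fingers, x is the direction in which the jaws open and shut, and the axes are right-handed (so a half turn about y gives the same grasp; the last joint's range is limited). The gripper opens to 85 mm and grips with 20 to 120 N. Pads are 22 mm wide; open, the fingers measure 114 mm over their backs; the gripper's body (76 mm by 85 mm) begins 54 mm behind the grasp point. The pads swing forward as they close: fully open they stand 13 mm farther back than shut.
Start: joints at [-1.17, 0.468, -0.012, 1.603, 0.006, 1.071, -0.056], TCP at [279.125, 587.019, 404.69] pointing down, gripper open.
Joint ranges: [-2.53, 2.53], [-0.31, 2.02], [-1.57, 1.55], [0.28, 2.44], [-1.29, 4.43], [0.15, 1.84], [-2.92, 2.92]. Speed limits (rad/s): [2.57, 2.57, 3.14, 3.14, 3.14, 3.14, 3.14].

INTERFACE

Orientations are given as a rotation vector (axis times angle).
In Python, from bench import env, cams gives the robot as it stands. The module is installed in compiled form; this text tells all that it offers.
- The arm moves only by the tool play_rows, never from a script. Its argument "plan" is a list of rows, each a list of 3 entries, a list of its own where there are three numbers: the shift along the tool's x, y, z in cm, then the turn, a rotation vector about the tool's x, y, z in rad, then the finger opening in cm, from 0 to 8.54. A call has 1 to 20 rows; each row shifts and turns the commanded pose from where the row before left it, along the tool's axes as they then stand; what a row does not reach is not made up. A row lasts 1/12 s, in which the tool goes at most 41.7 mm and 7.16 degrees, less where a joint would pass 70% of its speed; a pose out of reach is approached as far as the arm can. A call with a gripper value outside its range is refused whole. The fingers move at their own pace and stop on an object; the grip force is fixed at half the most. Time passes only in rows, so rows that do not move let the fingers close. It gives the time, the measured TCP pose, the force and the opening at its end, in the units of the state.
- env.observe(): the state, without advancing time (a new reading comes with each control period).
- cams.grab_frame(name): name is "side" or "top"; returns a dict with "img" (480x640x3 uint8, red, green, blue), "camera_matrix" (3x3 intrinsics, pixels), "rvec" (rotation vector, rad) and "tvec" (3), from world to camera coordinates, as OpenCV has them. Camera axes: x right, y down, z forward; pixel columns grow to the right and rows downward; lengths in mm; the calibration is good to about 2 mm. A picture is of the moment at which its call begins. There is no depth.
- env.hand_in(): hands the job in, once; it reports no verdict.
The state is a dict: "clock": time; "qpos": joint angles; "joint_velocities": joint speeds; "joint_efforts": joint torques, N m; "ee_pos": TCP position; "tool_rot": TCP orientation; "wrist_force": force on the tool from outside, world axes, zero at the start; "torque": the same for the moment, N m; "gripper_width": finger opening in mm.
Only numpy, scipy, OpenCV 4.12 (cv2) and the standard library are available. Lean on these libraries where they do the work, as an engineer would, in place of code of your own. Each camera call takes 0.05 s, during which the arm holds its last target.

## Working session

There is one attempt and no reset: what is moved stays moved. The work goes in short steps, Python scripts to look and compute and a tool call to move; the robot and the scene stay as the last step left them, time stands still between calls to the robot, and variables do not carry over. Pictures are saved under pics/ and viewed, and the job is handed in when it is done.

Besides the shell and the picture viewer there is one more tool, called after "Emit:" as name(argument=value, ...) on one line, values as JSON. play_rows: Moves the arm, as the interface text tells. Its arguments: {"type":"object","properties":{"plan":{"type":"array","items":{"type":"array"}}},"required":["plan"]}

```bash
mkdir -p pics; python3 - <<'E'
from bench import env,cams
import cv2,numpy as np
for n in("top","side"):
    f=cams.grab_frame(n); cv2.imwrite(f"pics/{n}0.png",f["img"][:,:,::-1])
    print(n,f["camera_matrix"],f["rvec"],f["tvec"])
print(env.observe(), env.tcp_to_grasp)
E
```

```text
top [[483.07263423   0.         332.15649369]
 [  0.         483.07263423 237.54827759]
 [  0.           0.           1.        ]] [ 2.14610509 -2.20749649  0.05344235] [  -2.18694034  475.65857727 1163.9537804 ]
side [[526.88938143   0.         319.02318197]
 [  0.         526.88938143 243.35195362]
 [  0.           0.           1.        ]] [ 2.31123327 -0.39351716  0.14229944] [-448.95221172  161.94730594 1536.2555596 ]
{'clock': 0.1, 'qpos': array([-1.17002649,  0.468317  , -0.01165453,  1.6035464 ,  0.00597768,
        1.07138148, -0.05627879]), 'joint_velocities': array([ 3.80173054e-04, -1.54668803e-03,  2.47227753e-03, -3.65668267e-03,
       -6.24074724e-04,  1.13013873e-03, -4.03098803e-06]), 'joint_efforts': array([ 1.08468845e-03, -5.33506179e+01,  2.15527823e-02, -2.51964605e+01,
        1.14675594e-02,  4.31258348e-03,  4.33023558e-06]), 'ee_pos': array([278.99215523, 586.82893324, 403.80911035]), 'tool_rot': array([-1.38800229, -0.87543994,  0.87761705]), 'wrist_force': array([ 0.04348416, -0.22632989,  0.07955606]), 'torque': array([0.03146664, 0.0251295 , 0.04996162]), 'gripper_width': 85.56668888336092} 154.70000000000002
```

View pics/top0.png

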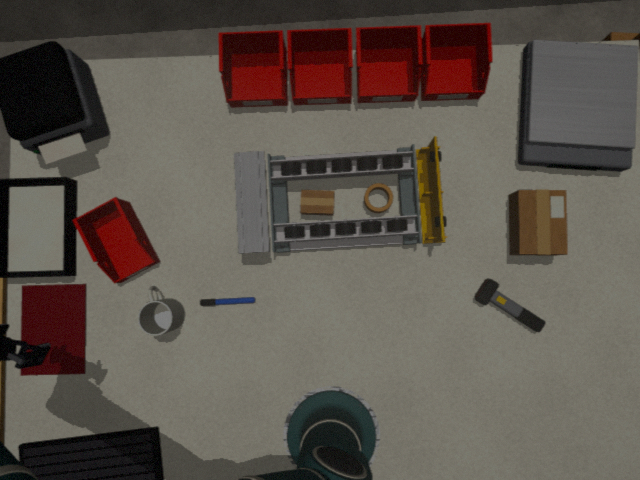

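View pics/side0.png

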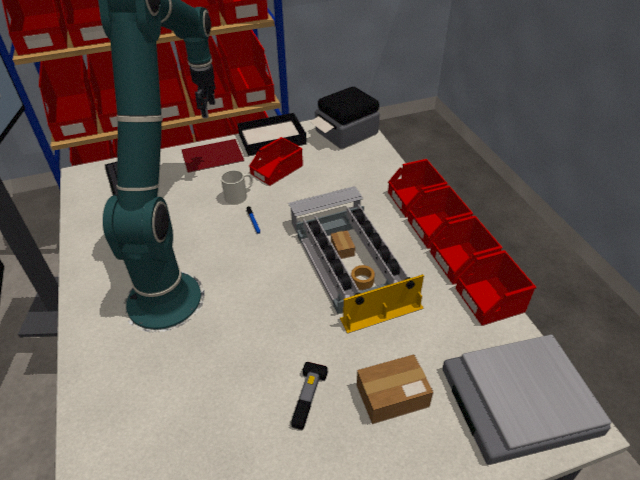

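```bash
python3 - <<'E'
from bench import env
import cv2
print(cv2.Rodrigues(env.observe()["tool_rot"])[0])
E
```

```text
[[ 4.29353654e-01 -6.27471317e-04 -9.03136228e-01]
 [ 9.03135000e-01 -1.49071129e-03  4.29354107e-01]
 [-1.61572276e-03 -9.99998692e-01 -7.33510343e-05]]
```

```bash
cat > h.py <<'E'
import cv2,numpy as np
def ray(f,uv):
    R=cv2.Rodrigues(np.array(f["rvec"],float))[0];t=np.array(f["tvec"],float).ravel()
    d=cv2.undistortPoints(np.array(uv,float).reshape(-1,1,2),f["camera_matrix"],None).reshape(-1,2)
    d=np.c_[d,np.ones(len(d))]@R
    return -R.T@t,d
def plane(f,uv,z):
    c,d=ray(f,uv); return c+d*((z-c[2])/d[:,2])[:,None]
def proj(f,P):
    return cv2.projectPoints(np.array(P,float).reshape(-1,3),f["rvec"],f["tvec"],f["camera_matrix"],None)[0].reshape(-1,2)
E
python3 - <<'E'
from h import *
from bench import env,cams
f=cams.grab_frame("top"); im=f["img"]
print("cam",ray(f,[[0,0]])[0])
c=im[130:270,225:455]; cv2.imwrite("pics/topcrop.png",cv2.resize(c,None,fx=3.4,fy=3.4,interpolation=cv2.INTER_CUBIC)[:,:,::-1])
m=(im.max(2)<32).astype(np.uint8); m[:145]=0;m[245:]=0;m[:,:265]=0;m[:,415:]=0
n,l,s,ce=cv2.connectedComponentsWithStats(m)
for i in range(1,n):
    if s[i,4]>20: print(s[i],ce[i].round(1),plane(f,ce[i],88)[0].round(1))
f=cams.grab_frame("side"); im=f["img"]
print("cam",ray(f,[[0,0]])[0])
c=im[180:335,280:435]; cv2.imwrite("pics/sidecrop.png",cv2.resize(c,None,fx=3.8,fy=3.8,interpolation=cv2.INTER_CUBIC)[:,:,::-1])
E
```

```text
cam [ 394.15488519  -37.52035196 1193.43136268]
[368 157   9  11  42] [372.5 161.8] [ 643.4 -115.1   88. ]
[383 156   7   9  27] [385.4 159.9] [ 647.  -145.2   88. ]
[344 159   7  11  32] [347.2 164. ] [640.2 -56.6  88. ]
[357 159  10  11  33] [360.9 164.2] [638.6 -88.1  88. ]
[332 160   8  11  45] [335.  164.9] [638.9 -28.2  88. ]
[396 160   6   7  21] [398.5 162.6] [ 639.7 -175.1   88. ]
[293 162   7  12  33] [296.9 167.4] [636.   60.4  88. ]
[282 165   6   9  22] [284.  169.3] [632.5  90.5  88. ]
[387 220  10  10  45] [391.3 224.6] [ 496.2 -153.3   88. ]
[400 220   6  10  22] [403.4 223.5] [ 498.1 -181.1   88. ]
[348 223   7  10  35] [350.9 226.9] [493.6 -60.7  88. ]
[362 223   8  10  40] [365.2 226.9] [492.7 -93.3  88. ]
[376 222   5   9  21] [377.6 225.7] [ 494.6 -121.8   88. ]
[323 225   6  10  29] [325.6 229.7] [488.9  -2.4  88. ]
[336 224   8  10  45] [339.1 228.2] [491.5 -33.5  88. ]
[285 227   8   6  21] [288.2 229.6] [491.8  83.6  88. ]
[297 227   7   9  31] [300.4 231.1] [487.4  55.6  88. ]
[311 226   7   9  27] [313.  229.5] [490.2  26.5  88. ]
cam [  123.95149627 -1089.65266287  1176.92789226]
```

View pics/topcrop.png

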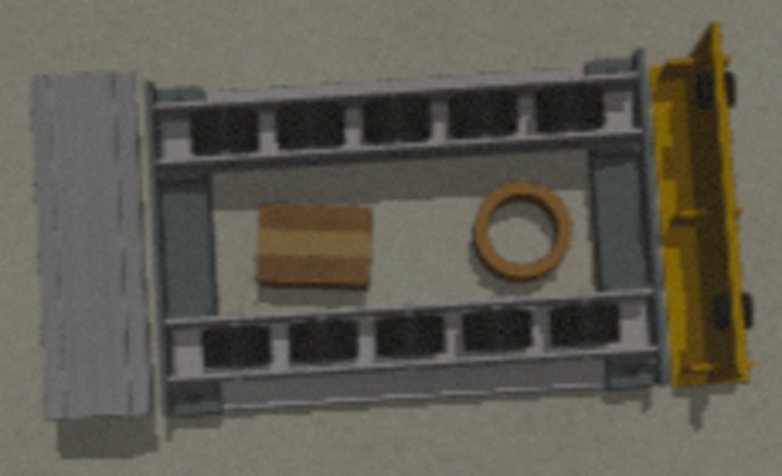

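View pics/sidecrop.png

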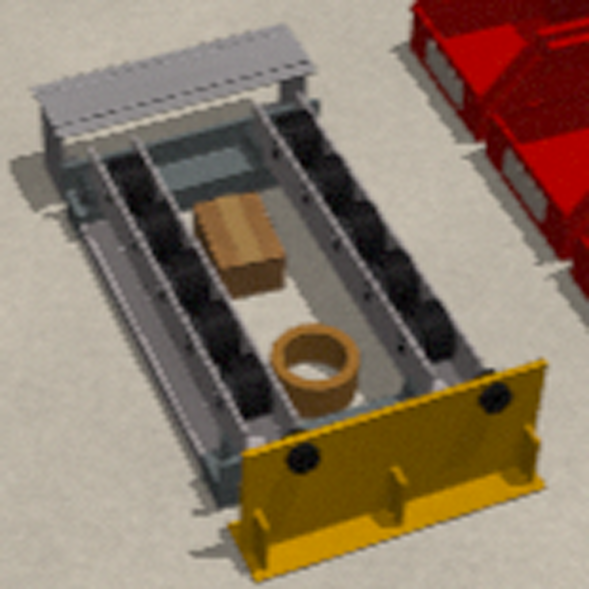

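```bash
python3 - <<'E'
from h import *
from bench import env,cams
f=cams.grab_frame("top"); im=f["img"]
m=(im.max(2)<60).astype(np.uint8); m[:145]=0;m[245:]=0;m[:,:270]=0;m[:,415:]=0
m=cv2.morphologyEx(m,cv2.MORPH_OPEN,np.ones((5,5)))
n,l,s,ce=cv2.connectedComponentsWithStats(m)
P=[]
for i in range(1,n):
    print(s[i],ce[i].round(1),plane(f,ce[i],86)[0].round(1)); P.append(plane(f,ce[i],86)[0])
# yellow
y=((im[...,0]>90)&(im[...,2]<50)&(im[...,1]>60)).astype(np.uint8);y[:,:410]=0;y[:,450:]=0
v,u=np.nonzero(y);print("yellow",u.min(),u.max(),v.min(),v.max())
P=np.array(P)
for nme,sel in(("A",P[:,0]<560),("B",P[:,0]>560)):
    Q=P[sel][:,:2]; Q=Q[np.argsort(-Q[:,1])]
    if len(Q)==5:
        d=(Q[4]-Q[0]); print(nme,Q.mean(0),np.linalg.norm(np.diff(Q,axis=0),axis=1),np.degrees(np.arctan2(d[0],-d[1])))
E
```

```text
[382 154  21  15 285] [392.1 160.9] [ 644.5 -160.6   86. ]
[331 157  21  15 285] [341.3 164.2] [640.6 -42.9  86. ]
[357 156  20  15 280] [366.4 162.8] [ 642.1 -101.2   86. ]
[306 159  21  15 278] [316.  165.8] [638.7  16.1  86. ]
[281 161  20  15 274] [290.6 167.6] [636.3  75.2  86. ]
[398 170  13   9 111] [404. 174.] [ 613. -187.   86.]
[271 178  16   9 127] [279.2 182.4] [602.4 102.5  86. ]
[387 218  20  14 259] [396.5 224.6] [ 496.1 -165.5   86. ]
[335 221  21  14 256] [345.1 227.9] [492.1 -47.2  86. ]
[361 220  20  14 246] [370.4 226.5] [ 493.4 -105.4   86. ]
[285 225  19  13 240] [293.9 231.1] [488.1  70.9  86. ]
[310 224  20  13 243] [319.5 229.8] [489.4  11.8  86. ]
[403 234  12   7  74] [408.6 237.2] [ 466.4 -191.9   86. ]
yellow 416 445 137 243
```

```bash
python3 - <<'E'
from h import *
from bench import env,cams
f=cams.grab_frame("top")
B=np.array([[290.6,167.6],[316,165.8],[341.3,164.2],[366.4,162.8],[392.1,160.9]]);A=np.array([[293.9,231.1],[319.5,229.8],[345.1,227.9],[370.4,226.5],[396.5,224.6]])
c=[]
for n,p in(("A",A),("B",B)):
    q=np.c_[plane(f,p,83)[:,0],plane(f,p,66)[:,1]]
    d=np.polyfit([-120,-60,0,60,120],q,1) ; print(n,q.round(1).tolist(),"mid",d[1],"dir per mm",d[0],np.degrees(np.arctan2(d[0][0],-d[0][1]))); c.append(d[1])
print("sep",np.linalg.norm(c[1]-c[0]),(c[1]-c[0])/np.linalg.norm(c[1]-c[0]))
# stop: side view check of projected wheel tops
g=cams.grab_frame("side");im=g["img"].copy();t=f["img"].copy()
cc=np.array(c)
u=(c[1]-c[0])/np.linalg.norm(c[1]-c[0]); d=np.array([u[1],-u[0]])
for m in c:
  for k in(-120,-60,0,60,120):
    for fr,I in((g,im),(f,t)):
      p=proj(fr,[*(m+d*k),90])[0]; cv2.circle(I,(int(p[0]+.5),int(p[1]+.5)),1,(255,0,255),-1)
cv2.imwrite("pics/chk_side.png",cv2.resize(im[180:335,280:435],None,fx=3.8,fy=3.8)[:,:,::-1])
E
```

```text
A [[488.3, 72.8], [489.6, 12.6], [492.2, -47.5], [493.8, -106.7], [496.4, -167.7]] mid [492.04648062 -47.2961127 ] dir per mm [ 0.03401773 -1.00063571] 1.9470839491429028
B [[637.0, 77.3], [639.4, 17.0], [641.3, -42.9], [642.7, -102.2], [645.2, -162.9]] mid [641.11990429 -42.75481699] dir per mm [ 0.03290839 -0.99936896] 1.8860206679830747
sep 149.14257947188366 [0.99953631 0.03044936]
```

View pics/chk_side.png

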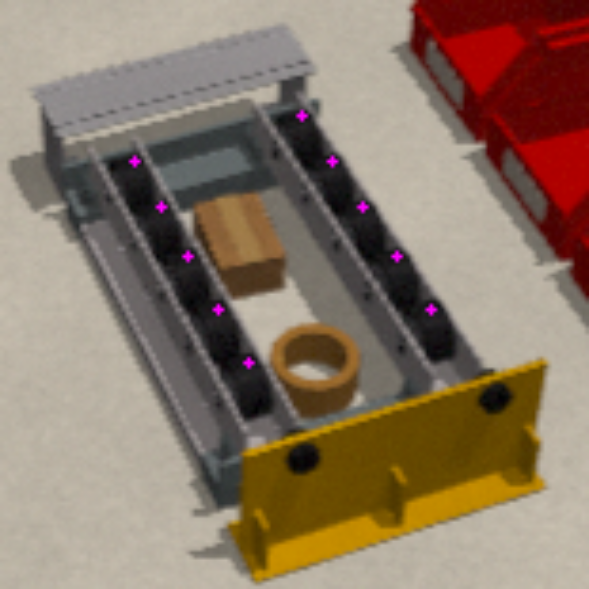

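Emit:
play_rows(plan=[[[0, 0, 0], [0, 0.12, 0], 0], [[0, 0, 0], [0, 0.12, 0], 0], [[0, 0, 0], [0, 0.12, 0], 0], [[0, 0, 0], [0, 0.12, 0], 0], [[0, 0, 0], [0, 0.12, 0], 0], [[0, 0, 0], [0, 0.12, 0], 0], [[0, 0, 0], [0, 0.12, 0], 0], [[0, 0, 0], [0, 0.12, 0], 0], [[0, 0, 0], [0, 0.12, 0], 0], [[0, 0, 0], [0, 0.015, 0], 0], [[0, 0, 0], [0, 0, 0], 0], [[0, 0, 0], [0, 0, 0], 0]])

```text
clock: 1.35
ee_pos: [279.0, 587.1, 404.6]
tool_rot: [-1.571, -0.028, 0.027]
wrist_force: [-0.7, -0.3, 0.6]
gripper_width: -0.1
```

```bash
cat > s.py <<'E'
from h import *
from bench import env
def st():
    o=env.observe(); R=cv2.Rodrigues(o["tool_rot"])[0]
    print("t",o["clock"],"pos",o["ee_pos"].round(1),"F",o["wrist_force"].round(2),"w",round(o["gripper_width"],1),"q",o["qpos"].round(2)); print("x",R[:,0].round(4),"y",R[:,1].round(4))
    MA=np.array([492,-47.3]);MB=np.array([641.1,-42.8]);d=np.array([.0330,-.99946])
    for n,M,k in(("A start",MA,-150),("A end",MA,132),("B start",MB,-150),("B end",MB,132)):
        T=np.r_[M+d*k,90+173]; print(n,"target",T.round(1),"tool shift mm",(R.T@(T-o["ee_pos"])).round(1))
if __name__=="__main__": st()
E
python3 s.py
```

```text
t 1.35 pos [279.  587.1 404.6] F [-0.65 -0.27  0.63] w -0.1 q [-1.34  0.47  0.22  1.62 -0.11  1.07 -1.05]
x [0.9994 0.035  0.    ] y [ 0. -0. -1.]
A start target [487.  102.6 263. ] tool shift mm [ 191.   141.7 -491.4]
A end target [ 496.4 -179.2  263. ] tool shift mm [ 190.4  141.7 -773.4]
B start target [636.2 107.1 263. ] tool shift mm [ 340.2  141.7 -492.2]
B end target [ 645.5 -174.7  263. ] tool shift mm [ 339.6  141.7 -774.2]
```

Emit:
play_rows(plan=[[[1, 0, -1.5], [0, 0, 0], 0], [[1.2, 0, -3], [0, 0, 0], 0], [[1.2, 0, -3.2], [0, 0, 0], 0], [[1.2, 0, -3.2], [0, 0, 0], 0], [[1.2, 0, -3.2], [0, 0, 0], 0], [[1.2, 0, -3.2], [0, 0, 0], 0], [[1.2, 0, -3.2], [0, 0, 0], 0], [[1.2, 0, -3.2], [0, 0, 0], 0], [[1.2, 0, -3.2], [0, 0, 0], 0], [[1.2, 0, -3.2], [0, 0, 0], 0], [[1.2, 0, -3.2], [0, 0, 0], 0], [[1.2, 0, -3.2], [0, 0, 0], 0], [[1.2, 0, -3.2], [0, 0, 0], 0], [[1.2, 0, -3.2], [0, 0, 0], 0], [[1.2, 0, -3], [0, 0, 0], 0], [[1.2, 0, -1.5], [0, 0, 0], 0], [[0.3, 0, -0.9], [0, 0, 0], 0], [[0, 0, 0], [0, 0, 0], 0], [[0, 0, 0], [0, 0, 0], 0]])

```text
clock: 2.93
ee_pos: [487.0, 110.6, 404.6]
tool_rot: [-1.57, -0.025, 0.026]
wrist_force: [-0.1, 0.9, -0.9]
gripper_width: -0.1
```

```bash
python3 s.py
```

```text
t 2.9333 pos [487.  110.6 404.6] F [-0.11  0.87 -0.91] w -0.1 q [-0.7   0.22  0.47  1.99 -0.12  0.96 -0.14]
x [ 9.995e-01  3.220e-02 -6.000e-04] y [-7.e-04  4.e-04 -1.e+00]
A start target [487.  102.6 263. ] tool shift mm [-1.000e-01  1.416e+02 -8.000e+00]
A end target [ 496.4 -179.2  263. ] tool shift mm [ 1.000e-01  1.414e+02 -2.900e+02]
B start target [636.2 107.1 263. ] tool shift mm [149.1 141.5  -8.3]
B end target [ 645.5 -174.7  263. ] tool shift mm [ 149.3  141.3 -290.3]
```

Emit:
play_rows(plan=[[[0, 1, -0.4], [0, 0, 0], 0], [[0, 2, -0.4], [0, 0, 0], 0], [[0, 2, 0], [0, 0, 0], 0], [[0, 2, 0], [0, 0, 0], 0], [[0, 2, 0], [0, 0, 0], 0], [[0, 1.5, 0], [0, 0, 0], 0], [[0, 0.7, 0], [0, 0, 0], 0], [[0, 0, 0], [0, 0, 0], 0], [[0, 0, 0], [0, 0, 0], 0]])

```text
clock: 3.68
ee_pos: [487.5, 103.0, 292.6]
tool_rot: [-1.571, -0.026, 0.027]
wrist_force: [0.7, 0.3, 0.0]
gripper_width: 0.2
```

```bash
python3 s.py; python3 - <<'E'
from h import *
from bench import env,cams
p=env.observe()["ee_pos"]
for n in("side","top"):
    g=cams.grab_frame(n);im=g["img"].copy()
    q=proj(g,p-[0,0,173])[0];print(n,q)
    x,y=int(q[0]),int(q[1])
    im=im[y-60:y+60,x-70:x+70]
    im=cv2.resize(im,None,fx=5,fy=5); cv2.drawMarker(im,(int((q[0]-x+70)*5),int((q[1]-y+60)*5)),(255,0,255),0,12,1)
    cv2.imwrite(f"pics/tip_{n}.png",im[:,:,::-1])
E
```

```text
t 3.6833 pos [487.5 103.  292.6] F [0.7  0.27 0.04] w 0.2 q [-0.63  0.39  0.42  2.08 -0.24  0.72 -0.02]
x [ 9.994e-01  3.320e-02 -5.000e-04] y [-5.e-04 -1.e-04 -1.e+00]
A start target [487.  102.6 263. ] tool shift mm [-0.4 29.6 -0.4]
A end target [ 496.4 -179.2  263. ] tool shift mm [  -0.5   29.6 -282.4]
B start target [636.2 107.1 263. ] tool shift mm [148.7  29.5  -0.8]
B end target [ 645.5 -174.7  263. ] tool shift mm [ 148.7   29.5 -282.8]
side [311.49979832 208.7752739 ]
top [278.04274084 230.53704291]
```

View pics/tip_side.png

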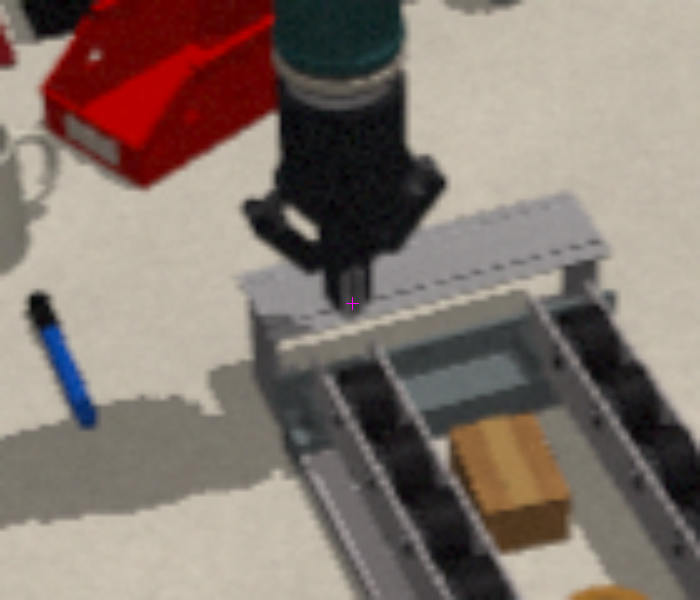

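View pics/tip_top.png

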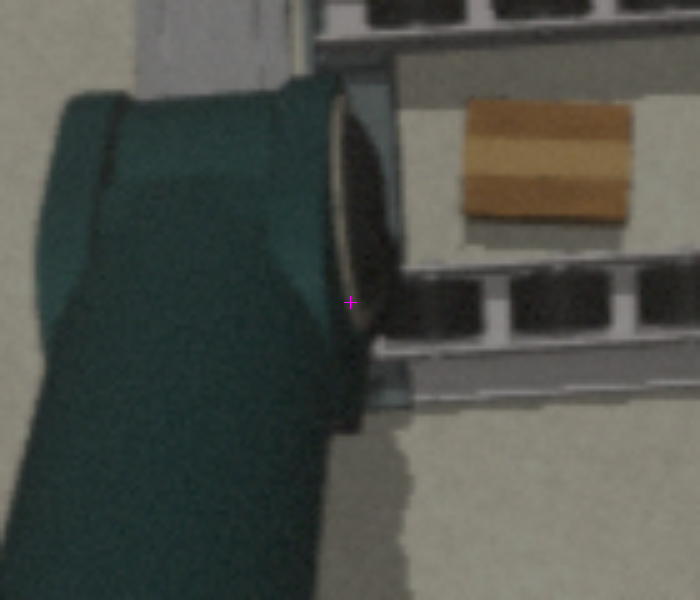

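Emit:
play_rows(plan=[[[0, 1, 0], [0, 0, 0], 0], [[0, 1, 0], [0, 0, 0], 0], [[0, 0.8, 0], [0, 0, 0], 0], [[0, 0.36, 0], [0, 0, 0], 0], [[0, 0, 0], [0, 0, 0], 0], [[0, 0, -0.5], [0, 0, 0], 0], [[0, 0, -0.7], [0, 0, 0], 0], [[0, 0, -0.7], [0, 0, 0], 0], [[0, 0, -0.7], [0, 0, 0], 0], [[0, 0, -0.4], [0, 0, 0], 0], [[0, 0, 0], [0, 0, 0], 0]])

```text
clock: 4.7
ee_pos: [488.9, 70.4, 261.9]
tool_rot: [-1.571, -0.024, 0.022]
wrist_force: [-1.2, -0.3, 4.9]
gripper_width: 0.1
```

```bash
python3 s.py
```

```text
t 4.7 pos [488.9  70.4 261.9] F [-1.25 -0.29  4.91] w 0.1 q [-0.54  0.44  0.4   2.11 -0.28  0.65  0.08]
x [9.996e-01 2.940e-02 9.000e-04] y [ 9.e-04 -0.e+00 -1.e+00]
A start target [487.  102.6 263. ] tool shift mm [-0.9 -1.1 32.2]
A end target [ 496.4 -179.2  263. ] tool shift mm [ 1.000e-01 -1.100e+00 -2.498e+02]
B start target [636.2 107.1 263. ] tool shift mm [148.3  -0.9  32.3]
B end target [ 645.5 -174.7  263. ] tool shift mm [ 149.3   -0.9 -249.7]
```

Emit:
play_rows(plan=[[[0, 0.03, -1], [0, 0, 0], 0], [[0, 0.03, -1.3], [0, 0, 0], 0], [[0, 0, -1.3], [0, 0, 0], 0], [[0, 0, -1.3], [0, 0, 0], 0], [[0, 0, -1.3], [0, 0, 0], 0], [[0, 0, -1.3], [0, 0, 0], 0], [[0, 0, -1.3], [0, 0, 0], 0], [[0, 0, -1.3], [0, 0, 0], 0], [[0, 0, -1.3], [0, 0, 0], 0], [[0, 0, -1.3], [0, 0, 0], 0], [[0, 0, 0], [0, 0, 0], 0]])

```text
clock: 5.62
ee_pos: [492.6, -58.4, 261.5]
tool_rot: [-1.572, -0.023, 0.02]
wrist_force: [-1.3, -1.0, 5.7]
gripper_width: 0.3
```

```bash
python3 s.py
```

```text
t 5.6167 pos [492.6 -58.4 261.5] F [-1.27 -0.99  5.68] w 0.3 q [-0.29  0.44  0.42  2.1  -0.29  0.65  0.35]
x [0.9996 0.0271 0.0018] y [ 0.0018 -0.0016 -1.    ]
A start target [487.  102.6 263. ] tool shift mm [ -1.2  -1.7 161.1]
A end target [ 496.4 -179.2  263. ] tool shift mm [   0.4   -1.3 -120.9]
B start target [636.2 107.1 263. ] tool shift mm [147.9  -1.5 161.6]
B end target [ 645.5 -174.7  263. ] tool shift mm [ 149.6   -1.  -120.4]
```

Emit:
play_rows(plan=[[[0, 0, -1], [0, 0, 0], 0], [[0, 0, -1.3], [0, 0, 0], 0], [[0, 0, -1.3], [0, 0, 0], 0], [[0, 0, -1.3], [0, 0, 0], 0], [[0, 0, -1.3], [0, 0, 0], 0], [[0, 0, -1.3], [0, 0, 0], 0], [[0, 0, -1.3], [0, 0, 0], 0], [[0, 0, -1.3], [0, 0, 0], 0], [[0, 0, -1.2], [0, 0, 0], 0], [[0, -0.4, -0.6], [0, 0, 0], 0], [[0, -1.2, 0], [0, 0, 0], 0], [[0, -2, 0], [0, 0, 0], 0], [[0, -2.5, 0], [0, 0, 0], 0], [[0, -1.5, 0], [0, 0, 0], 0], [[0, 0, 0], [0, 0, 0], 0]])

```text
clock: 6.87
ee_pos: [497.4, -173.5, 340.3]
tool_rot: [-1.571, -0.03, 0.02]
wrist_force: [0.1, 0.5, 0.6]
gripper_width: -0.1
```

```bash
python3 s.py; python3 - <<'E'
from bench import cams
import cv2
for n,(a,b,c,d) in dict(top=(130,270,225,455),side=(180,335,280,435)).items():
    f=cams.grab_frame(n)["img"][a:b,c:d]
    cv2.imwrite(f"pics/{n}_a.png",cv2.resize(f,None,fx=3.4,fy=3.4,interpolation=cv2.INTER_CUBIC)[:,:,::-1])
E
```

```text
t 6.8667 pos [ 497.4 -173.5  340.3] F [0.06 0.47 0.65] w -0.1 q [-0.12  0.36  0.48  1.99 -0.22  0.84  0.51]
x [0.9995 0.0323 0.0063] y [ 6.3e-03 -6.0e-04 -1.0e+00]
A start target [487.  102.6 263. ] tool shift mm [ -1.9  77.1 276.4]
A end target [ 496.4 -179.2  263. ] tool shift mm [-1.7 77.3 -5.6]
B start target [636.2 107.1 263. ] tool shift mm [147.3  78.  276.1]
B end target [ 645.5 -174.7  263. ] tool shift mm [147.5  78.2  -5.9]
```

View pics/side_a.png

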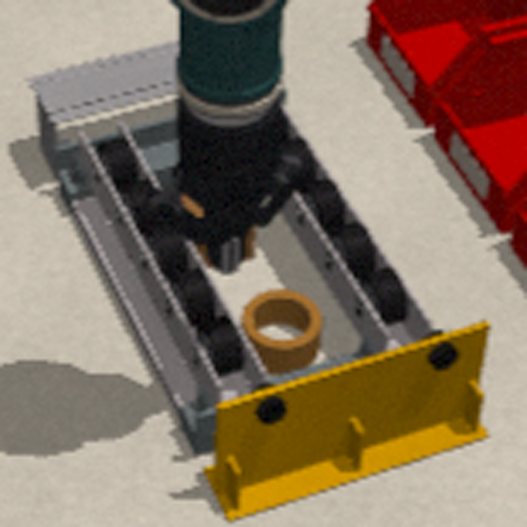

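View pics/top_a.png

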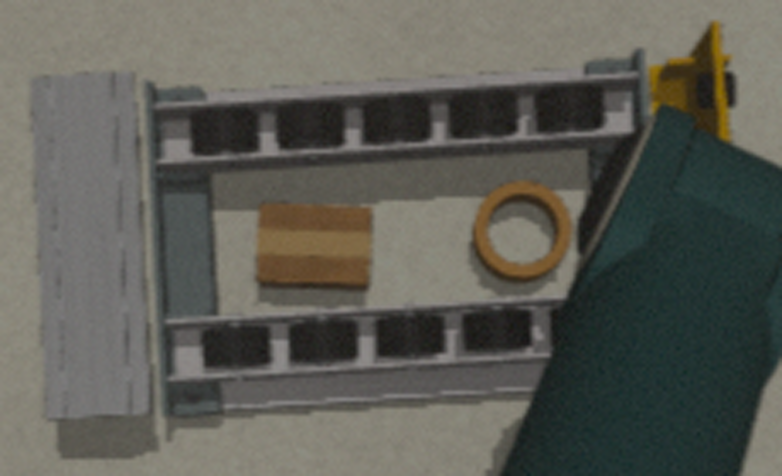

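Emit:
play_rows(plan=[[[0.5, 0, 1], [0, 0, 0], 0], [[1.5, 0, 2], [0, 0, 0], 0], [[1.8, 0, 2.8], [0, 0, 0], 0], [[1.8, 0, 2.8], [0, 0, 0], 0], [[1.8, 0, 2.8], [0, 0, 0], 0], [[1.8, 0, 2.8], [0, 0, 0], 0], [[1.8, 0, 2.8], [0, 0, 0], 0], [[1.8, 0, 2.8], [0, 0, 0], 0], [[1.2, 0, 2.8], [0, 0, 0], 0], [[0.73, 0, 2.5], [0, 0, 0], 0], [[0, 0, 1.5], [0, 0, 0], 0], [[0, 0, 1], [0, 0, 0], 0], [[0, 0, 0], [0, 0, 0], 0], [[0, 0, 0], [0, 0, 0], 0]])

```text
clock: 8.13
ee_pos: [634.3, 106.5, 336.1]
tool_rot: [-1.572, -0.024, 0.026]
wrist_force: [-0.7, 0.1, -0.5]
gripper_width: -0.2
```

```bash
python3 s.py
```

```text
t 8.1333 pos [634.3 106.5 336.1] F [-0.66  0.14 -0.55] w -0.2 q [-0.51  0.55  0.4   1.7  -0.25  0.95  0.02]
x [ 0.9995  0.0316 -0.0012] y [-0.0011 -0.001  -1.    ]
A start target [487.  102.6 263. ] tool shift mm [-147.2   73.2    0.9]
A end target [ 496.4 -179.2  263. ] tool shift mm [-146.9   73.5 -281.1]
B start target [636.2 107.1 263. ] tool shift mm [ 1.9 73.1  0.7]
B end target [ 645.5 -174.7  263. ] tool shift mm [   2.3   73.3 -281.3]
```

Emit:
play_rows(plan=[[[0.1, 1, 0], [0, 0, 0], 0], [[0.1, 1.5, 0], [0, 0, 0], 0], [[0, 1.5, 0], [0, 0, 0], 0], [[0, 1, 0], [0, 0, 0], 0], [[0, 0.7, 0], [0, 0, 0], 0], [[0, 0.4, 0], [0, 0, 0], 0], [[0, 0, 0], [0, 0, 0], 0], [[0, 0, 0], [0, 0, 0], 0], [[0, 0, 0], [0, 0, 0], 0]])

```text
clock: 8.88
ee_pos: [637.3, 107.1, 276.2]
tool_rot: [-1.57, -0.026, 0.024]
wrist_force: [-0.0, 0.1, 1.2]
gripper_width: 0.0
```

```bash
python3 s.py
```

```text
t 8.8833 pos [637.3 107.1 276.2] F [-0.01  0.09  1.19] w 0.0 q [-0.48  0.62  0.37  1.73 -0.29  0.84  0.05]
x [0.9995 0.0317 0.0013] y [ 1.3e-03  3.0e-04 -1.0e+00]
A start target [487.  102.6 263. ] tool shift mm [-150.3   13.     0.3]
A end target [ 496.4 -179.2  263. ] tool shift mm [-149.9   13.  -281.7]
B start target [636.2 107.1 263. ] tool shift mm [-1.1 13.2  0.1]
B end target [ 645.5 -174.7  263. ] tool shift mm [  -0.8   13.2 -281.9]
```

Descend to about 1.3 mm press and touch the first wheel, checking the force.

Emit:
play_rows(plan=[[[-0.1, 0.6, 0], [0, 0, 0], 0], [[0, 0.5, 0], [0, 0, 0], 0], [[0, 0.32, 0], [0, 0, 0], 0], [[0, 0, 0], [0, 0, 0], 0], [[0, 0, -0.5], [0, 0, 0], 0], [[0, 0, -0.7], [0, 0, 0], 0], [[0, 0, -0.7], [0, 0, 0], 0], [[0, 0, -0.7], [0, 0, 0], 0], [[0, 0, -0.4], [0, 0, 0], 0], [[0, 0, 0], [0, 0, 0], 0]])

```text
clock: 9.72
ee_pos: [637.1, 74.9, 262.1]
tool_rot: [-1.571, -0.024, 0.022]
wrist_force: [-1.0, -0.4, 5.4]
gripper_width: 0.1
```

```bash
python3 s.py
```

```text
t 9.7167 pos [637.1  74.9 262.1] F [-1.04 -0.36  5.35] w 0.1 q [-0.43  0.64  0.36  1.74 -0.29  0.82  0.1 ]
x [9.996e-01 2.930e-02 7.000e-04] y [ 7.e-04 -7.e-04 -1.e+00]
A start target [487.  102.6 263. ] tool shift mm [-149.2   -1.1   32.1]
A end target [ 496.4 -179.2  263. ] tool shift mm [-148.1   -0.9 -249.9]
B start target [636.2 107.1 263. ] tool shift mm [ 0.  -1.  32.2]
B end target [ 645.5 -174.7  263. ] tool shift mm [   1.1   -0.8 -249.8]
```

Emit:
play_rows(plan=[[[0, 0, -1], [0, 0, 0], 0], [[0, 0, -1.3], [0, 0, 0], 0], [[0, 0, -1.3], [0, 0, 0], 0], [[0, 0, -1.3], [0, 0, 0], 0], [[0, 0, -1.3], [0, 0, 0], 0], [[0, 0, -1.3], [0, 0, 0], 0], [[0, 0, -1.3], [0, 0, 0], 0], [[0, 0, -1.3], [0, 0, 0], 0], [[0, 0, -1.3], [0, 0, 0], 0], [[0, 0, -1.3], [0, 0, 0], 0], [[0, 0, 0], [0, 0, 0], 0]])

```text
clock: 10.63
ee_pos: [640.8, -54.5, 262.0]
tool_rot: [-1.573, -0.022, 0.021]
wrist_force: [-1.7, -2.4, 5.5]
gripper_width: 0.0
```

```bash
python3 s.py
```

```text
t 10.6333 pos [640.8 -54.5 262. ] F [-1.68 -2.36  5.52] w 0.0 q [-0.23  0.64  0.37  1.74 -0.3   0.82  0.3 ]
x [9.996e-01 2.740e-02 7.000e-04] y [ 8.0e-04 -2.7e-03 -1.0e+00]
A start target [487.  102.6 263. ] tool shift mm [-149.4   -1.6  161.3]
A end target [ 496.4 -179.2  263. ] tool shift mm [-147.8   -0.8 -120.7]
B start target [636.2 107.1 263. ] tool shift mm [ -0.2  -1.5 161.7]
B end target [ 645.5 -174.7  263. ] tool shift mm [   1.3   -0.7 -120.3]
```

Emit:
play_rows(plan=[[[0, 0.03, -1], [0, 0, 0], 0], [[0, 0, -1.3], [0, 0, 0], 0], [[0, 0, -1.3], [0, 0, 0], 0], [[0, 0, -1.3], [0, 0, 0], 0], [[0, 0, -1.3], [0, 0, 0], 0], [[0, 0, -1.3], [0, 0, 0], 0], [[0, 0, -1.3], [0, 0, 0], 0], [[0, 0, -1.3], [0, 0, 0], 0], [[0, 0, -1.2], [0, 0, 0], 0]])

```text
clock: 11.38
ee_pos: [644.5, -164.3, 261.4]
tool_rot: [-1.571, -0.025, 0.025]
wrist_force: [-1.9, 0.4, 6.3]
gripper_width: -0.0
```

```bash
python3 s.py
```

```text
t 11.3833 pos [ 644.5 -164.3  261.4] F [-1.88  0.38  6.33] w -0.0 q [-0.06  0.67  0.37  1.68 -0.3   0.85  0.47]
x [ 9.995e-01  3.170e-02 -1.000e-04] y [-1.e-04 -0.e+00 -1.e+00]
A start target [487.  102.6 263. ] tool shift mm [-148.9   -1.6  271.8]
A end target [ 496.4 -179.2  263. ] tool shift mm [-148.6   -1.6  -10.2]
B start target [636.2 107.1 263. ] tool shift mm [ 2.000e-01 -1.600e+00  2.716e+02]
B end target [ 645.5 -174.7  263. ] tool shift mm [  0.6  -1.6 -10.4]
```

Emit:
play_rows(plan=[[[0, 0, -0.7], [0, 0, 0], 0], [[0, -0.5, -0.4], [0, 0, 0], 0], [[0, -1.2, 0], [0, 0, 0], 0], [[0, -2, 0], [0, 0, 0], 0], [[0, -2.5, 0], [0, 0, 0], 0], [[-0.8, -1, 0.5], [0, 0, 0], 0], [[-2, 0, 0.8], [0, 0, 0], 0], [[-3, 0, 0.8], [0, 0, 0], 0], [[-3, 0, 0.8], [0, 0, 0], 0], [[-3, 0, 0.6], [0, 0, 0], 0], [[-2, 0, 0], [0, 0, 0], 0], [[-1, 0, 0], [0, 0, 0], 0], [[0, 0, 0], [0, 0, 0], 0], [[0, 0, 0], [0, 0, 0], 0]])

```text
clock: 12.55
ee_pos: [496.8, -143.3, 333.8]
tool_rot: [-1.571, -0.027, 0.024]
wrist_force: [-1.0, 0.9, -0.0]
gripper_width: -0.1
```

```bash
python3 s.py
```

```text
t 12.55 pos [ 496.8 -143.3  333.8] F [-0.96  0.93 -0.04] w -0.1 q [-0.14  0.35  0.43  2.01 -0.19  0.82  0.43]
x [0.9995 0.0323 0.0023] y [ 2.3e-03 -1.0e-04 -1.0e+00]
A start target [487.  102.6 263. ] tool shift mm [ -1.9  70.8 246.1]
A end target [ 496.4 -179.2  263. ] tool shift mm [ -1.7  70.8 -35.9]
B start target [636.2 107.1 263. ] tool shift mm [147.3  71.1 245.8]
B end target [ 645.5 -174.7  263. ] tool shift mm [147.4  71.1 -36.2]
```

Emit:
play_rows(plan=[[[-0.15, 1, 0.6], [0, 0, 0], 0], [[0, 1.5, 0], [0, 0, 0], 0], [[0, 1.5, 0], [0, 0, 0], 0], [[0, 1, 0], [0, 0, 0], 0], [[0, 0.6, 0], [0, 0, 0], 0], [[0, 0.2, 0], [0, 0, 0], 0], [[0, 0, 0], [0, 0, 0], 0], [[0, 0, 0], [0, 0, 0], 0]])

```text
clock: 13.22
ee_pos: [494.5, -137.6, 275.2]
tool_rot: [-1.571, -0.025, 0.025]
wrist_force: [0.4, 0.1, 0.8]
gripper_width: -0.1
```

```bash
python3 s.py
```

```text
t 13.2167 pos [ 494.5 -137.6  275.2] F [0.38 0.11 0.77] w -0.1 q [-0.11  0.44  0.39  2.06 -0.25  0.69  0.47]
x [9.995e-01 3.180e-02 5.000e-04] y [ 5.e-04 -2.e-04 -1.e+00]
A start target [487.  102.6 263. ] tool shift mm [1.000e-01 1.210e+01 2.404e+02]
A end target [ 496.4 -179.2  263. ] tool shift mm [  0.5  12.2 -41.6]
B start target [636.2 107.1 263. ] tool shift mm [149.3  12.2 240.1]
B end target [ 645.5 -174.7  263. ] tool shift mm [149.6  12.3 -41.9]
```

Emit:
play_rows(plan=[[[0, 0.6, 0], [0, 0, 0], 0], [[0, 0.5, 0], [0, 0, 0], 0], [[0, 0.24, 0], [0, 0, 0], 0], [[0, 0, 0], [0, 0, 0], 0], [[0, 0, -0.6], [0, 0, 0], 0], [[0, 0, -0.8], [0, 0, 0], 0], [[0, 0, -0.8], [0, 0, 0], 0], [[0, 0, -0.8], [0, 0, 0], 0]])

```text
clock: 13.88
ee_pos: [495.3, -168.9, 262.2]
tool_rot: [-1.571, -0.025, 0.024]
wrist_force: [-1.6, 0.2, 4.5]
gripper_width: -0.2
```

```bash
python3 s.py
```

```text
t 13.8833 pos [ 495.3 -168.9  262.2] F [-1.58  0.25  4.45] w -0.2 q [-0.04  0.47  0.38  2.04 -0.27  0.68  0.54]
x [0.9995 0.0313 0.001 ] y [ 1.e-03 -4.e-04 -1.e+00]
A start target [487.  102.6 263. ] tool shift mm [  0.3  -0.9 271.6]
A end target [ 496.4 -179.2  263. ] tool shift mm [  0.7  -0.8 -10.4]
B start target [636.2 107.1 263. ] tool shift mm [149.4  -0.8 271.4]
B end target [ 645.5 -174.7  263. ] tool shift mm [149.9  -0.6 -10.6]
```

Good contact on the last wheel of A. Lift away high and clear.

Emit:
play_rows(plan=[[[0, -0.4, -0.7], [0, 0, 0], 0], [[0, -1.2, 0], [0, 0, 0], 0], [[0, -2, 0], [0, 0, 0], 0], [[0, -3, 0], [0, 0, 0], 0], [[0, -3, 0], [0, 0, 0], 0], [[0, -3, 0], [0, 0, 0], 0], [[0, -2, -2], [0, 0, 0], 0], [[0, 0, -3], [0, 0, 0], 0], [[0, 0, -3], [0, 0, 0], 0], [[0, 0, -3], [0, 0, 0], 0], [[0, 0, -3], [0, 0, 0], 0], [[0, 0, -3], [0, 0, 0], 0], [[0, 0, -3], [0, 0, 0], 0], [[0, 0, -2], [0, 0, 0], 0], [[0, 0, 0], [0, 0, 0], 0], [[0, 0, 0], [0, 0, 0], 0], [[0, 0, 0], [0, 0, 0], 0]])

```text
clock: 15.3
ee_pos: [502.5, -393.5, 407.8]
tool_rot: [-1.57, -0.026, 0.026]
wrist_force: [-1.0, 0.3, -0.4]
gripper_width: 0.1
```

```bash
python3 s.py|head -1; python3 - <<'E'
from bench import cams
import cv2,numpy as np
for n,(a,b,c,d) in dict(top=(130,270,225,455),side=(180,335,280,435)).items():
    f=cams.grab_frame(n)["img"]; cv2.imwrite(f"pics/{n}_end.png",f[:,:,::-1])
    cv2.imwrite(f"pics/{n}_endc.png",cv2.resize(f[a:b,c:d],None,fx=3.4,fy=3.4,interpolation=cv2.INTER_CUBIC)[:,:,::-1])
    z=cv2.imread(f"pics/{n}0.png"); dd=cv2.absdiff(z,f[:,:,::-1]).max(2); cv2.imwrite(f"pics/{n}_diff.png",np.clip(dd.astype(int)*3,0,255).astype(np.uint8))
E
```

```text
t 15.3 pos [ 502.5 -393.5  407.8] F [-0.98  0.28 -0.37] w 0.1 q [ 0.24  0.47  0.51  1.66 -0.25  1.08  0.86]
```

View pics/top_end.png

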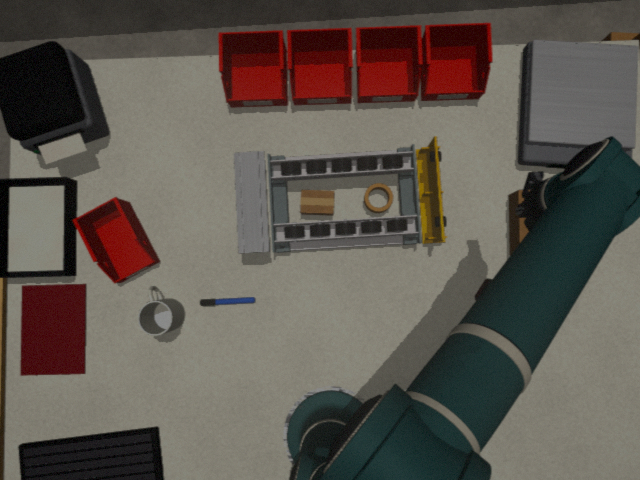

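View pics/side_endc.png

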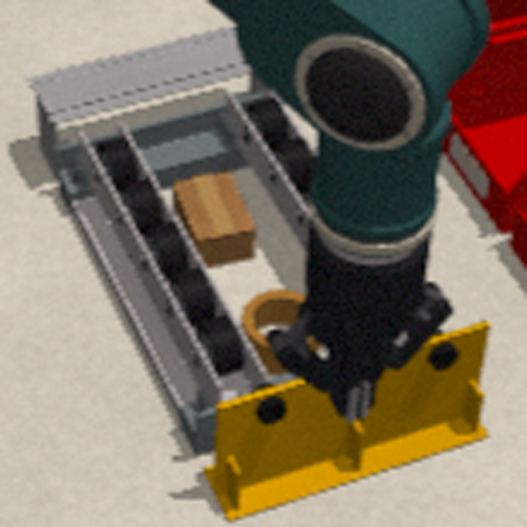

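View pics/top_diff.png

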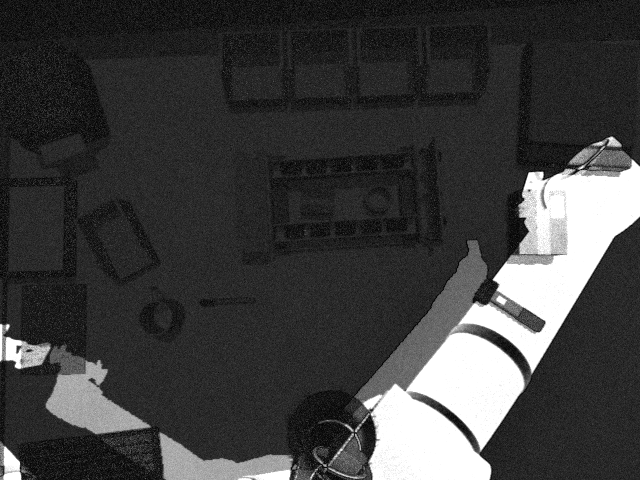

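View pics/side_diff.png

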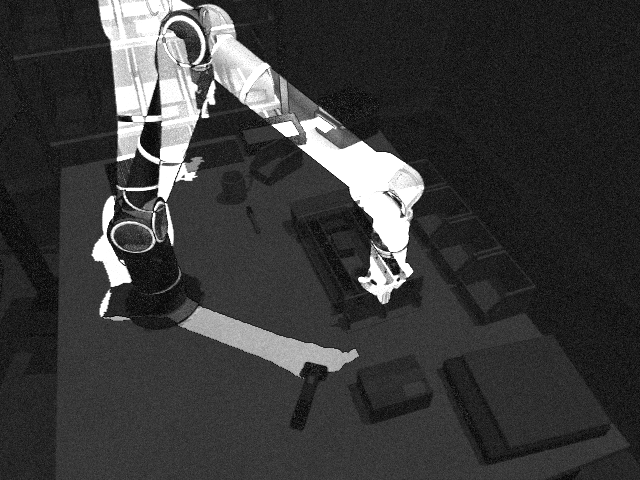

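```bash
python3 -c "
from bench import env
print(env.hand_in())"
```

```text
the job is handed in; nothing more can be done
None
```

I swept the closed fingertips along all ten wheel tops, from the lead-in plate towards the yellow stop, and handed the job in at about 15 s. The stop is at the lane's -y end. I gave the last two wheels of rail A another pass, because I had not read the force on the last one the first time.

- **Touch force:** each reading I took on the wheels was 4.5 to 6.3 N vertically, about 1 to 1.5 mm of press. I read it on A's first, middle and last wheels and on B's first, middle and last. The other four wheels were swept at the same height without a reading.
- **Scene:** before and after pictures show no shift in the rails, frame, or any of the bystanders in view. The top view lost the parcel and scanner behind the arm, but the side view shows both unmoved. The side view also had part of rail B behind the arm, which the top view shows in place. The arm ended well clear, at 408 mm flange height.
- **Not confirmed:** the wheels are plain black, so I could not see their turning in the images. That each turned at least 0.35 rad is inferred from the contact force and the length of the sweep over each wheel.

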